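Lay out the portioning station

TASK

Set up the portioning station: stand the small white cup (the one out on the table) upright on the middle of the black kitchen scale, and lay the red scoop flat on the table straight behind the scale (the side away from the robot), crosswise and centred on it with a gap of about 2 cm. Lay the stapler right side up on the middle of the order pad, along the pad's length, and lay the marker on the table in the middle of the gap between scale and pad, level with the middle of the scale and lined up with its front-to-back direction. The marker and the scoop are in the way at first; leave the beige cup and the tape roll where they are, and the scale and pad are fixed.

Things in the scene. Friction and masses are not known exactly. Their poses are not given: they have to be found in the camera images.
- scale: Flat black kitchen scale with a small grey display, fixed to the table, 205 mm (its x) by 145 mm (its y), top 16 mm above the table. Origin: centre of its underside, at table height. Its y axis points away from the robot (within 6 degrees), its x axis to the robot's right. It stands left or right of the pad, with 10 to 17 cm clear between their edges.
- order_pad: Purple spiral order pad, fixed to the table, 140 mm long (its x, pointing away from the robot within 6 degrees) by 99 mm (its y), flat top 11 mm above the table. Origin: centre of its underside.
- dip_cup: Small empty white portion cup, loose, 76 mm across the rim, 52 mm across the foot, 47 mm tall, sides flaring, walls about 3 mm thick (5 mm between flat jaws), inner floor about 5 mm up; can be picked by pinching its wall at the rim, one finger inside. Origin: centre of its underside, z up. 0.06 to 0.11 kg.
- stapler: Black desk stapler (arm closed, does not move), loose, 133 mm long (its y), 34 mm wide (its x), 50 mm tall; upper part 32 mm wide from 20 to 50 mm above its underside. Origin: centre of its underside, z up. About 0.2 kg.
- marker: White and red marker pen lying flat, loose, 135 mm long (its y), 17 mm wide, 16 mm tall. Origin: centre of its underside when lying as at the start. At the start it lies on the scale.
- red_scoop: Red measuring scoop, loose, 147 mm long (its y) by 61 mm, 30 mm tall, about 0.075 kg. Origin: middle of its length at its underside, z up. Round bowl at y = +12 to +73 mm, on which it rests level (balance point y = +31 mm); flat handle, 16 mm wide, from y = -74 to +12 mm, 25 to 31 mm above its underside: grasp it across its width near y = 0. Starts on the order pad.
- beige_cup: Beige cup, loose bystander, 93 mm across, 64 mm tall, origin at the centre of its underside. Must not be moved.
- tape_roll: Brown roll of packing tape lying flat, loose bystander, 92 mm across, 48 mm tall, origin at the centre of its underside. Must not be moved.

How it is judged:
By the outcome, as a careful person would: the job done as asked, in the order asked, and still so for the second after the job is handed in, with the robot touching nothing.
It also fails if it takes over 109 s, if anything falls off the work surface, if the arm or the gripper's body presses on something with over 40 N, if the wrist force passes 120 N, or if a joint passes its speed limit or range.

ROBOT

A 6-joint arm with a two-finger parallel gripper is mounted at the origin on a cart in front of the work surface, level with it; the furniture and walls round the work are solid. World frame = base frame: x ahead of the robot, y to its left, z up, the work surface at z = 0. Lengths are in mm, angles in rad, forces in N, time in s.
With the tool pointing down it reaches from about 375 to 750 mm from the base axis. Payload 9 kg.
Tool frame: the origin (TCP) lies at the very end of the fingers, on their centre line; the grasp point (between the pads) lies 19 mm behind it; z points along the fingers, y is the line along which they close (so a half turn about z gives the same grasp; the last joint's range is limited). The gripper opens to 85 mm and grips with 20 to 120 N. Pads are 22 mm wide; open, the fingers measure 114 mm over their backs; the gripper's body (76 mm by 85 mm) begins 54 mm behind the grasp point. The pads swing forward as they close: fully open they stand 13 mm farther back than shut.
Start: joints at [-1.401, 0.104, 0.097, 1.564, 0, 1.353], TCP at [226.904, -555.474, 231.331] pointing down, gripper open.
Joint ranges: [-2.99, 2.99], [-0.84, 1.86], [-1.1, 1.16], [-1.84, 2.11], [-1.51, 1.56], [-3.14, 3.14]. Speed limits (rad/s): [2.22, 2.22, 2.57, 3.14, 3.14, 3.14].

INTERFACE

Orientations are given as a unit quaternion [x, y, z, w].
In Python, from station import observe, camera, camera_params, hand_in, regions_of, landmark_of gives the robot as it stands.
- The arm moves only by the tool move_arm, never from a script. Its argument "moves" is a list of rows, each a list of 3 entries, a list of its own where there are three numbers: the shift along the world's x, y, z in mm, then the turn, a rotation vector about the world's x, y, z in degrees, then the closure, from -1 (fully open) to 1 (shut), so that 0 is half open. A call has 1 to 12 rows; each row is the pose to reach, as a shift and turn from the pose commanded when the call began; what a row does not reach only later rows make up. A row lasts 1/12 s, in which the tool goes at most 41.7 mm and 7.16 degrees, less where a joint would pass 70% of its speed; a pose out of reach is approached as far as the arm can. A call with a gripper value outside its range is refused whole. The fingers move at their own pace and stop on an object; the grip force is fixed at half the most. Time passes only in rows, so rows that repeat a pose let the fingers close. It gives the time, the measured TCP pose, the force, the opening and the grip force at its end, in the units of the state.
- observe(): the state, without advancing time (a new reading comes with each control period).
- camera(name): name is "side" or "top" or "wrist"; returns (picture, depth): 400x640x3 uint8, red, green, blue; 400x640 float32, mm along the optical axis (not along the pixel's ray), 0 where there is no reading.
- camera_params(name): a dict with "intrinsics" (3x3 intrinsics, pixels), "D" ([k1, k2, p1, p2, k3] as OpenCV has them; the pictures are not rectified), "extrinsics" (4x4, takes a point from world to camera coordinates); the wrist camera has in their place "mount" (4x4, takes a point from camera to tool coordinates, whose origin is the TCP and whose axes are the flange's). Camera axes: x right, y down, z forward; pixel columns grow to the right and rows downward; lengths in mm; the calibration is good to about 2 mm. A picture is of the moment at which its call begins: read the wrist's pose just before it. camera_params takes no time and is no camera call.
- hand_in(): hands the job in; it is judged then, once.
Trained networks look in the newest picture that a camera, given by its name, has taken for a name from the list of things; names that differ only in an ending like _2 or _b are one class to them, and where a whole thing is asked for, a point or a joint stands for the part that bears it (a point fixed in the world has none). Each returns a list of dicts, best first, with "p" (0 to 1); they miss things now and then, are a little off and sometimes report something else, mostly with a low value. They report only what shows in the picture. A call takes as long as a camera call.
- regions_of(query, camera): "region" (400x640 bool, what is visible of it) and "bbox" ([left, top, width, height] in pixels, round what is visible of it).
- landmark_of(query, camera): "pixel" ([row, column] in pixels: a listed point, or the origin of a listed thing).
The state is a dict: "t": time; "joint_pos": joint angles; "dq": joint speeds; "tau": joint torques, N m; "ee_pos": TCP position; "tcp_rot": TCP orientation; "contact_force": force on the tool from outside, world axes, zero at the start; "moment": the same for the moment, N m; "finger_gap": finger opening in mm; "gripper_force": force on a finger pad.
Only numpy, scipy, OpenCV 4.12 (cv2) and the standard library are available. Lean on these libraries where they do the work, as an engineer would, in place of code of your own. Each camera call takes 0.05 s, during which the arm holds its last target. There are 200 camera calls.

## Working session

There is one attempt and no reset: what is moved stays moved. The work goes in short steps, Python scripts to look and compute and a tool call to move; the robot and the scene stay as the last step left them, time stands still between calls to the robot, and variables do not carry over. Pictures are saved under pics/ and viewed, at most 14 in all, crops included, and the job is handed in when it is done.

Besides the shell and the picture viewer there is one more tool, called after "Request:" as name(argument=value, ...) on one line, values as JSON. move_arm: Moves the arm, as the interface text tells. Its arguments: {"type":"object","properties":{"moves":{"type":"array"}},"required":["moves"]}

```bash
mkdir -p pics; ls; cat > h.py <<'E'
import numpy as np, cv2, sys
from scipy.spatial.transform import Rotation as R
from station import *
def ext(name,st=None):
    p=camera_params(name)
    if 'extrinsics' in p: return p, np.linalg.inv(np.array(p['extrinsics']))
    T=np.eye(4); T[:3,:3]=R.from_quat(st['tcp_rot']).as_matrix(); T[:3,3]=st['ee_pos']
    return p, T@np.array(p['mount'])
def cloud(name):
    st=observe(); im,d=camera(name); p,T=ext(name,st)
    K=np.array(p['intrinsics']);D=np.array(p['D'],float)
    g=np.stack(np.meshgrid(np.arange(640),np.arange(400)),-1).reshape(-1,1,2).astype(np.float64)
    u=cv2.undistortPoints(g,K,D).reshape(400,640,2)
    P=np.concatenate([u*d[...,None],d[...,None]],-1)
    W=P@T[:3,:3].T+T[:3,3]
    W[d<=0]=np.nan
    return im,W
def save(im,f): cv2.imwrite('pics/'+f,cv2.cvtColor(im,cv2.COLOR_RGB2BGR))
def summ(q,cam,W,zmin=None):
    out=[]
    for r in regions_of(q,cam)[:2]:
        m=r['region']; pts=W[m]; pts=pts[~np.isnan(pts[:,0])]
        if len(pts)<20: continue
        if zmin is not None: pts=pts[pts[:,2]>zmin]
        if len(pts)<20: continue
        (c,s,a)=cv2.minAreaRect(pts[:,:2].astype(np.float32))
        pc=np.percentile(pts,[2,50,98],axis=0).round(0)
        print(q,cam,'p%.2f'%r['p'],r['bbox'],len(pts),'rect',np.round(c,1),np.round(s,1),round(a,1),'pct',pc.tolist())
        out.append((r,pts))
    return out
E
cat > a.py <<'E'
from h import *
print(observe())
for c in ['top','side']:
    im,W=cloud(c); save(im,c+'0.png'); np.save(c+'W.npy',W)
    for q in ['scale','order_pad','dip_cup','stapler','marker','red_scoop','beige_cup','tape_roll']:
        summ(q,c,W)
        l=landmark_of(q,c)
        if l: print('   lm',l[0])
E
python3 a.py
```

```text
pics
{'t': 0.0, 'joint_pos': array([-1.40070094e+00,  1.04701634e-01,  9.64547611e-02,  1.56387473e+00,
        1.16033271e-05,  1.35313211e+00]), 'dq': array([-4.70353805e-04,  8.66648439e-04,  2.08206099e-03,  3.58947596e-04,
       -1.44972421e-03,  2.37452900e-05]), 'tau': array([-3.54879521e-03, -5.56925082e+01,  5.03652513e+01,  1.64239289e-02,
       -4.48986439e-04,  1.25572521e-05]), 'ee_pos': array([ 226.84456032, -555.11212419,  230.51296174]), 'tcp_rot': array([ 9.81263896e-01,  1.92667402e-01,  2.15589781e-05, -6.62312042e-04]), 'contact_force': array([ 0.72782756, -0.69273726,  0.83481083]), 'moment': array([0.02807401, 0.02231149, 0.04615135]), 'gripper_force': 0.0, 'finger_gap': 85.42015643016678}
scale top p0.95 [344.7, 190.8, 76.9, 54.7] 3804 rect [ 477.4 -144.4] [208.  144.9] 86.6 pct [[407.0, -240.0, 11.0], [476.0, -143.0, 17.0], [547.0, -44.0, 23.0]]
   lm {'pixel': [215.0, 381.7], 'p': 0.59}
order_pad top p0.69 [257.6, 187.5, 41.1, 54.3] 1238 rect [492.3 135.6] [140.  95.] 5.2 pct [[425.0, 88.0, 6.0], [481.0, 144.0, 12.0], [560.0, 183.0, 18.0]]
   lm {'pixel': [
[... 2254 characters left out ...]
2.9 123.5] 64.9 pct [[405.0, 100.0, 12.0], [503.0, 125.0, 33.0], [541.0, 160.0, 42.0]]
   lm {'pixel': [199.2, 283.4], 'p': 0.88}
beige_cup side p0.72 [226.4, 144.5, 27.3, 30.2] 643 rect [448. 376.] [98.4 85.6] 67.7 pct [[408.0, 330.0, 3.0], [446.0, 355.0, 44.0], [491.0, 420.0, 62.0]]
   lm {'pixel': [168.4, 242.3], 'p': 0.85}
tape_roll side p0.62 [365.6, 280.5, 16.4, 45.9] 294 rect [ 336.1 -460.3] [348.8  26.8] 54.0 pct [[230.0, -597.0, -0.0], [402.0, -368.0, 23.0], [445.0, -326.0, 302.0]]
tape_roll side p0.39 [304.6, 247.4, 10.8, 12.4] 37 rect [ 407.7 -136.8] [38.7  4.8] 84.0 pct [[406.0, -155.0, 6.0], [407.0, -137.0, 12.0], [411.0, -118.0, 16.0]]
   lm {'pixel': [313.4, 388.2], 'p': 0.67}
```

```bash
python3 - <<'E'
import cv2
t=cv2.imread('pics/top0.png')[120:270,140:510]; s=cv2.imread('pics/side0.png')[130:340,210:500]
t=cv2.resize(t,(740,300),interpolation=3); s=cv2.resize(s,(414,300),interpolation=3)
import numpy as np
o=np.zeros((600,740,3),np.uint8);o[:300]=t;o[300:,:414]=s
cv2.imwrite('pics/c0.png',o)
E
```

```text
(no output)
```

View pics/c0.png

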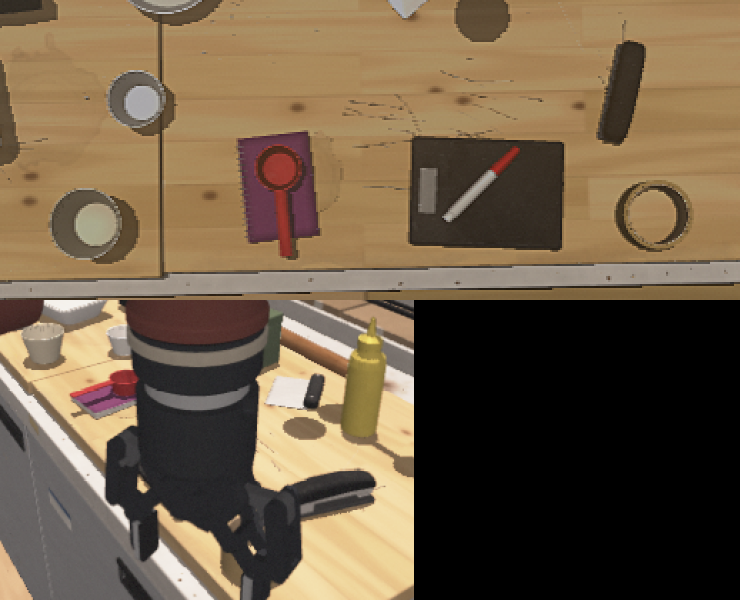

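The top view covers everything. The marker lies diagonally on the scale (crop 445,219 to 518,150), the scoop is on the pad with its bowl pointing away from the robot, the dip cup is at crop (138,100) and the stapler at (622,92). I'll go over the marker first.

Request:
move_arm(moves=[[[262,420,-50],[0,0,111.3],0],[[262,420,-50],[0,0,111.3],0],[[262,420,-50],[0,0,111.3],0],[[262,420,-50],[0,0,111.3],0],[[262,420,-50],[0,0,111.3],0],[[262,420,-50],[0,0,111.3],0],[[262,420,-50],[0,0,111.3],0],[[262,420,-50],[0,0,111.3],0],[[262,420,-50],[0,0,111.3],0],[[262,420,-50],[0,0,111.3],0],[[262,420,-50],[0,0,111.3],0],[[262,420,-50],[0,0,111.3],0]])

```text
t: 2.7
ee_pos: [489.8, -133.3, 181.4]
tcp_rot: [0.584, 0.812, 0.0, 0.0]
contact_force: [0.9, -1.6, 0.5]
finger_gap: 42.5
gripper_force: 0.0
```

```bash
cat >> h.py <<'E'
def yaw(st): 
    x=R.from_quat(st['tcp_rot']).as_matrix()[:,0]; return np.degrees(np.arctan2(x[1],x[0]))
def state():
    s=observe(); print('t %.2f'%s['t'],'tcp',np.round(s['ee_pos'],1),'yaw %.1f'%yaw(s),'gap %.1f'%s['finger_gap'],'gf %.0f'%s['gripper_force'],'F',np.round(s['contact_force'],1),'q',np.round(s['joint_pos'],2)); return s
E
python3 -c "
from h import *
state();im,W=cloud('wrist');save(im,'w1.png')
for q in ['scale','marker','order_pad','red_scoop']: summ(q,'wrist',W)
im,W=cloud('top')
for q in ['scale','marker','order_pad','red_scoop','dip_cup']: summ(q,'top',W)
"
```

```text
t 2.70 tcp [ 489.8 -133.3  181.4] yaw 108.5 gap 42.5 gf 0 F [ 0.9 -1.6  0.5] q [-0.52 -0.18 -0.28  1.48  0.    0.72]
scale wrist p0.77 [230.6, 81.3, 172.9, 204.3] 18972 rect [ 479.4 -144.2] [204.3 150.6] 86.6 pct [[410.0, -238.0, 14.0], [477.0, -127.0, 17.0], [547.0, -47.0, 19.0]]
marker wrist p0.94 [292.3, 133.7, 62.1, 116.8] 1732 rect [ 491.1 -140.2] [ 18.1 142.3] 43.6 pct [[444.0, -187.0, 17.0], [487.0, -133.0, 30.0], [535.0, -90.0, 33.0]]
scale top p0.73 [345.2, 186.9, 36.2, 57.9] 1359 rect [481.9 -85.2] [ 93.3 149.3] 84.8 pct [[416.0, -127.0, 9.0], [498.0, -73.0, 16.0], [552.0, -41.0, 22.0]]
order_pad top p0.65 [447.6, 211.6, 38.0, 31.1] 398 rect [ 439.  -365.3] [78.4 89. ] 53.0 pct [[401.0, -403.0, 4.0], [433.0, -383.0, 43.0], [485.0, -319.0, 53.0]]
order_pad top p0.57 [257.9, 188.6, 41.1, 54.1] 1189 rect [492.1 135.7] [139.8  95.1] 5.4 pct [[425.0, 88.0, 6.0], [478.0, 142.0, 12.0], [561.0, 183.0, 18.0]]
red_scoop top p0.93 [267.4, 192.2, 19.9, 55.0] 595 rect [474.9 132.9] [ 56.  146.5] 88.8 pct [[407.0, 108.0, 9.0], [505.0, 130.0, 28.0], [543.0, 158.0, 45.0]]
red_scoop top p0.25 [258.9, 187.7, 40.8, 52.6] 1258 rect [491.8 137.3] [139.4  98.6] 5.4 pct [[425.0, 88.0, 6.0], [481.0, 144.0, 12.0], [559.0, 184.0, 18.0]]
dip_cup top p0.87 [192.5, 157.0, 29.9, 24.5] 666 rect [610.4 315.7] [77.2 76. ] 18.7 pct [[576.0, 282.0, -1.0], [615.0, 321.0, 17.0], [645.0, 350.0, 49.0]]
```

View pics/w1.png

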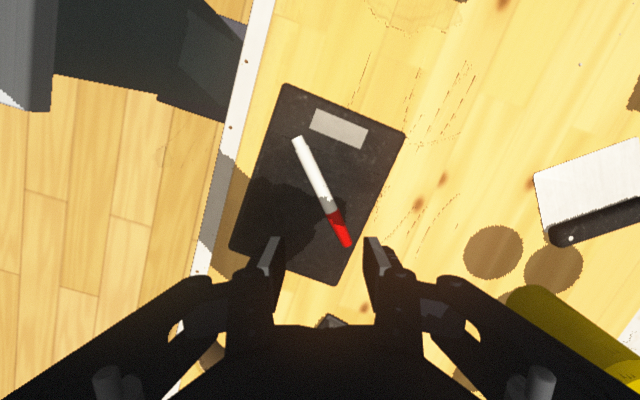

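The wrist view shows the marker on the scale at about (325,190) and the fingers clear of everything. Turning to the marker and descending.

Request:
move_arm(moves=[[[0,-2,-35],[0,0,25],0],[[0,-2,-70],[0,0,25],0],[[0,-2,-100],[0,0,25],0],[[0,-2,-120],[0,0,25],0],[[0,-2,-140],[0,0,25],0],[[0,-2,-155],[0,0,25],0],[[0,-2,-161],[0,0,25],0],[[0,-2,-161],[0,0,25],0]])

```text
t: 3.92
ee_pos: [487.8, -137.3, 19.0]
tcp_rot: [0.398, 0.917, 0.0, -0.001]
contact_force: [-0.2, 0.1, 0.5]
finger_gap: 43.1
gripper_force: 0.0
```

```bash
python3 -c "
from h import *
state()"
```

```text
t 3.92 tcp [ 487.8 -137.3   19. ] yaw 133.1 gap 43.1 gf 0 F [-0.2  0.1  0.5] q [-0.53 -0.1  -0.5   1.18  0.    0.29]
```

Request:
move_arm(moves=[[[0,0,0],[0,0,0],1],[[0,0,0],[0,0,0],1],[[0,0,0],[0,0,0],1],[[0,0,0],[0,0,0],1],[[0,0,0],[0,0,0],1],[[0,0,0],[0,0,0],1],[[0,0,20],[0,0,0],1],[[0,0,40],[0,0,0],1],[[0,0,40],[0,0,0],1]])

```text
t: 4.67
ee_pos: [491.3, -138.8, 64.9]
tcp_rot: [0.397, 0.918, -0.0, 0.003]
contact_force: [1.9, 0.3, 0.9]
finger_gap: 12.9
gripper_force: 58.7
```

```bash
python3 -c "
from h import *
state();im,W=cloud('wrist');save(im,'w2.png')
summ('marker','wrist',W)
im,W=cloud('top');summ('marker','top',W)"
```

```text
t 4.67 tcp [ 491.3 -138.8   64.9] yaw 133.2 gap 12.9 gf 59 F [1.9 0.3 0.9] q [-0.53 -0.14 -0.45  1.26  0.    0.29]
marker wrist p0.68 [308.1, 127.1, 32.9, 201.7] 5345 rect [ 483.3 -131.5] [ 15.6 113.3] 43.5 pct [[445.0, -169.0, 69.0], [477.0, -124.0, 74.0], [520.0, -90.0, 76.0]]
marker top p0.54 [444.9, 139.3, 18.7, 44.7] 652 rect [ 571.8 -291.9] [ 80.7 224. ] 48.2 pct [[562.0, -351.0, 2.0], [615.0, -325.0, 47.0], [671.0, -303.0, 54.0]]
```

View pics/w2.png

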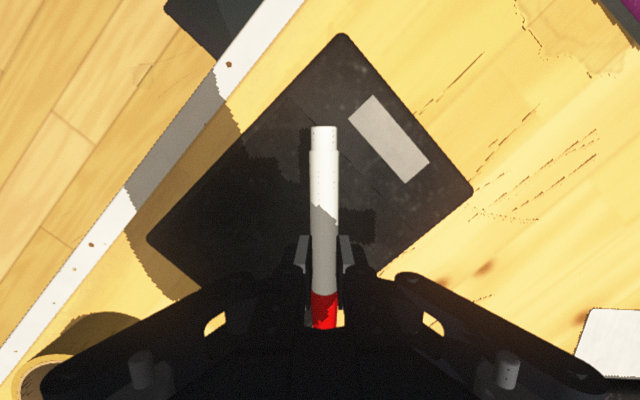

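The marker is firmly gripped, vertical in the view at (323,230). Carrying it to the gap.

Request:
move_arm(moves=[[[-1,160,0],[0,0,43.5],1],[[-1,160,0],[0,0,43.5],1],[[-1,160,0],[0,0,43.5],1],[[-1,160,0],[0,0,43.5],1],[[-1,160,0],[0,0,43.5],1],[[-1,160,0],[0,0,43.5],1],[[-1,160,-10],[0,0,43.5],1],[[-1,160,-30],[0,0,43.5],1],[[-1,160,-45],[0,0,43.5],1],[[-1,160,-50],[0,0,43.5],1],[[-1,160,-52],[0,0,43.5],1],[[-1,160,-52],[0,0,43.5],1]])

```text
t: 5.87
ee_pos: [487.3, 22.4, 7.6]
tcp_rot: [0.03, 1.0, 0.0, -0.001]
contact_force: [0.6, -1.0, -0.0]
finger_gap: 12.9
gripper_force: 58.7
```

```bash
python3 -c "
from h import *
state()
im,W=cloud('side');summ('marker','side',W)"
```

```text
t 5.87 tcp [487.3  22.4   7.6] yaw 176.5 gap 12.9 gf 59 F [ 0.6 -1.  -0. ] q [-0.22 -0.15 -0.57  1.16  0.   -0.16]
marker side p0.54 [283.5, 205.6, 47.4, 17.4] 206 rect [485.4  18.8] [ 14.2 132.7] 85.7 pct [[421.0, 11.0, 6.0], [470.0, 18.0, 13.0], [548.0, 26.0, 18.0]]
marker side p0.43 [288.0, 152.0, -0.4, 10.6] 35 rect [606.5 376.3] [165.7  10.9] 66.6 pct [[576.0, 303.0, -3.0], [589.0, 335.0, 40.0], [626.0, 428.0, 47.0]]
```

Request:
move_arm(moves=[[[0,0,-3],[0,0,0],1],[[0,0,-4.5],[0,0,0],1],[[0,0,-4.5],[0,0,0],0.3],[[0,0,-4.5],[0,0,0],0.3],[[0,0,-4.5],[0,0,0],0.3],[[0,0,15],[0,0,0],0.3],[[0,0,45],[0,0,0],0],[[0,0,80],[0,0,0],0]])

```text
t: 6.63
ee_pos: [486.3, 22.9, 87.6]
tcp_rot: [0.029, 1.0, 0.0, -0.002]
contact_force: [0.8, 0.8, 0.0]
finger_gap: 42.8
gripper_force: 0.0
```

Request:
move_arm(moves=[[[20,60,40],[0,0,-59],0],[[80,250,75],[0,0,-59],0],[[80,250,75],[0,0,-59],0],[[80,250,75],[0,0,-59],0],[[80,250,75],[0,0,-59],0],[[80,250,75],[0,0,-59],0],[[80,250,75],[0,0,-59],0],[[80,250,75],[0,0,-59],0],[[80,250,75],[0,0,-59],0]])

```text
t: 7.38
ee_pos: [568.2, 275.0, 163.0]
tcp_rot: [0.519, 0.855, 0.0, -0.0]
contact_force: [-0.4, -0.7, 0.3]
finger_gap: 42.9
gripper_force: 0.0
```

```bash
python3 -c "
from h import *
state()
im,W=cloud('top');summ('marker','top',W);summ('scale','top',W)
im,W=cloud('wrist');save(im,'w3.png');
for r,p in summ('dip_cup','wrist',W):
    q=p[(p[:,2]>42)&(p[:,2]<55)]; 
    if len(q)>10: print(len(q),cv2.minEnclosingCircle(q[:,:2].astype(np.float32)), np.median(q[:,2]))
"
```

```text
t 7.38 tcp [568.2 275.  163. ] yaw 117.4 gap 42.9 gf 0 F [-0.4 -0.7  0.3] q [0.24 0.2  0.07 1.45 0.   1.34]
marker top p0.85 [317.9, 190.0, 2.3, 49.2] 256 rect [487.3  25.1] [ 13.5 134.1] 88.8 pct [[423.0, 17.0, 6.0], [488.0, 25.0, 14.0], [550.0, 32.0, 21.0]]
scale top p0.77 [346.3, 188.9, 77.0, 57.1] 4072 rect [ 477.5 -143.1] [204.9 144.7] 86.7 pct [[408.0, -240.0, 11.0], [477.0, -142.0, 17.0], [547.0, -45.0, 23.0]]
scale top p0.42 [315.2, 192.9, 1.9, 44.5] 227 rect [486.9  25. ] [ 13.4 128.2] 88.8 pct [[426.0, 17.0, 8.0], [481.0, 25.0, 15.0], [547.0, 33.0, 21.0]]
dip_cup wrist p0.82 [346.1, 138.5, 79.8, 82.2] 4992 rect [616.1 307.4] [75.5 93.8] 34.4 pct [[578.0, 280.0, 4.0], [619.0, 314.0, 23.0], [646.0, 349.0, 47.0]]
dip_cup wrist p0.57 [163.8, 376.6, 26.7, 21.5] 207 rect [529.5  92.8] [347.   19.2] 86.0 pct [[509.0, -78.0, 7.0], [519.0, -50.0, 16.0], [533.0, 265.0, 258.0]]
959 ((611.0552978515625, 315.1324768066406), 38.19277572631836) 45.914334890702776
```

View pics/w3.png

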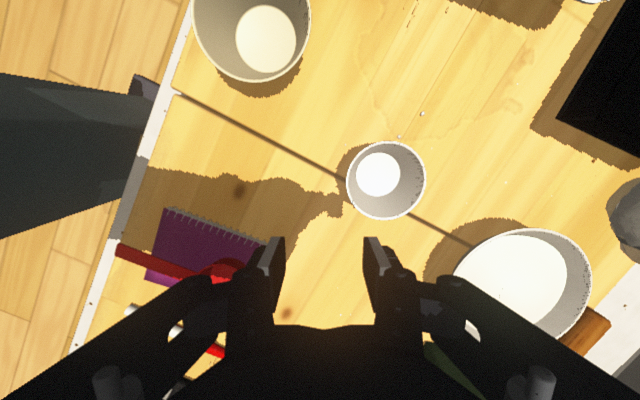

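The wrist picture shows the dip cup at (386,180) between the jaws' line, with the marker lying in the gap. The cup centre is (611,315). I'll tilt the tool to follow the flared wall and pinch the near side.

Request:
move_arm(moves=[[[14.5,25.5,-35],[6,-11.8,0],0],[[14.5,25.5,-70],[6,-11.8,0],0],[[14.5,25.5,-95],[6,-11.8,0],0],[[14.5,25.5,-115],[6,-11.8,0],0],[[14.5,25.5,-128],[6,-11.8,0],0],[[14.5,25.5,-132],[6,-11.8,0],0],[[14.5,25.5,-132],[6,-11.8,0],0]])

```text
t: 8.22
ee_pos: [582.6, 297.7, 31.3]
tcp_rot: [0.514, 0.85, 0.098, 0.061]
contact_force: [0.0, -0.6, 0.4]
finger_gap: 42.9
gripper_force: 0.0
```

```bash
python3 -c "
from h import *
state()
im,W=cloud('side');save(cv2.resize(im[110:230,210:370],(640,480)),'s4.png')
"
```

```text
t 8.22 tcp [582.6 297.7  31.3] yaw 117.7 gap 42.9 gf 0 F [ 0.  -0.6  0.4] q [ 0.25  0.04 -0.36  0.95  0.05  1.34]
```

View pics/s4.png

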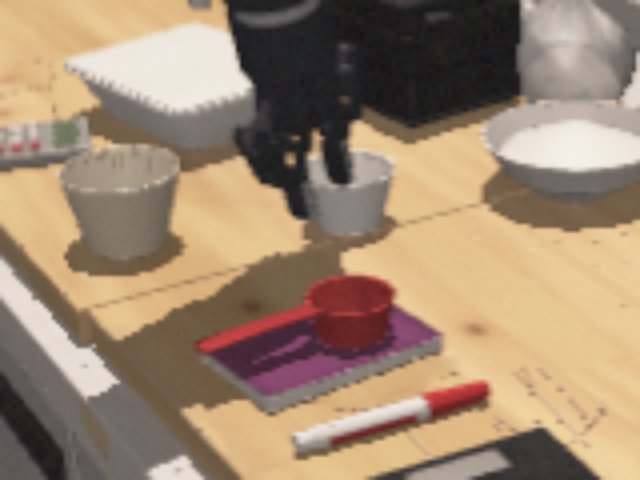

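One finger is inside the cup and one outside (crop about 340,160 and 297,190). Closing and lifting.

Request:
move_arm(moves=[[[0,0,0],[0,0,0],1],[[0,0,0],[0,0,0],1],[[0,0,0],[0,0,0],1],[[0,0,0],[0,0,0],1],[[0,0,0],[0,0,0],1],[[0,0,0],[0,0,0],1],[[0,0,0],[0,0,0],1],[[0,0,10],[0,0,0],1],[[0,0,30],[0,0,0],1],[[0,0,60],[0,0,0],1],[[0,0,80],[0,0,0],1],[[0,0,80],[0,0,0],1]])

```text
t: 9.27
ee_pos: [584.8, 298.6, 117.4]
tcp_rot: [0.514, 0.85, 0.1, 0.063]
contact_force: [1.5, 0.5, 0.4]
finger_gap: 1.8
gripper_force: 57.3
```

```bash
python3 -c "
from h import *
state()
im,W=cloud('wrist')
for r,p in summ('dip_cup','wrist',W):
    q=p[(p[:,2]>60)&(p[:,2]<140)]; print(len(q), np.percentile(q,[2,98],axis=0).round(1).tolist())
"
```

```text
t 9.27 tcp [584.8 298.6 117.4] yaw 117.6 gap 1.8 gf 57 F [1.5 0.5 0.4] q [ 0.25 -0.02 -0.26  1.1   0.05  1.34]
dip_cup wrist p0.56 [319.4, 183.7, 128.8, 101.9] 9204 rect [665.  315.5] [147.7 152.1] 48.2 pct [[577.0, 292.0, 87.0], [627.0, 321.0, 105.0], [648.0, 349.0, 131.0]]
9147 [[577.5, 291.7, 86.9], [647.8, 349.1, 130.9]]
```

```bash
cat > cup.py <<'E'
from h import *
st=state()
im,W=cloud('wrist')
r,p=summ('dip_cup','wrist',W)[0]
p=p[p[:,2]>60]
top=np.percentile(p[:,2],99); q=p[(p[:,2]>top-7)&(p[:,2]<top+3)]
for _ in range(3):
    A=np.c_[q[:,:2],np.ones(len(q))]; s=np.linalg.lstsq(A,(q[:,:2]**2).sum(1),rcond=None)[0]
    c=s[:2]/2; rad=np.sqrt(s[2]+c@c); e=np.linalg.norm(q[:,:2]-c,axis=1)-rad; q=q[abs(e)<6]
print('circle',c,rad,len(q),'top',top,'minz',np.percentile(p[:,2],1))
f=p[p[:,2]<np.percentile(p[:,2],2)+4]; 
n=np.linalg.svd(q-q.mean(0))[2][2]; print('rim normal',n)
save(im,sys.argv[1])
E
python3 cup.py w5.png
```

```text
t 9.37 tcp [582.7 298.  112.3] yaw 117.6 gap 1.7 gf 57 F [-0.9  0.3 -1.2] q [ 0.25 -0.02 -0.26  1.1   0.05  1.34]
dip_cup wrist p0.98 [319.7, 182.6, 128.6, 101.6] 9033 rect [610.7 318.5] [76.1 65.3] 0.2 pct [[576.0, 291.0, 82.0], [625.0, 321.0, 99.0], [646.0, 348.0, 126.0]]
circle [610.15136314 313.59755194] 36.22501938191808 1496 top 126.15328258824047 minz 81.30123155096317
rim normal [-0.04927575 -0.00346465 -0.9987792 ]
```

View pics/w5.png

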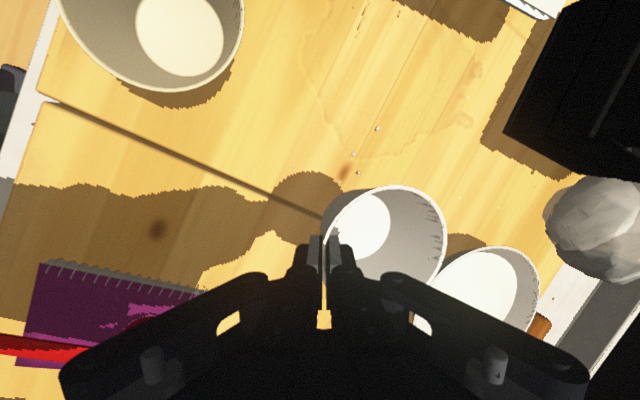

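The cup hangs level from the jaws at (385,235), centre (610.5,314). Carrying it to the scale.

Request:
move_arm(moves=[[[-132.5,-457.5,0],[0,0,0],1],[[-132.5,-457.5,0],[0,0,0],1],[[-132.5,-457.5,0],[0,0,0],1],[[-132.5,-457.5,0],[0,0,0],1],[[-132.5,-457.5,0],[0,0,0],1],[[-132.5,-457.5,0],[0,0,0],1],[[-132.5,-457.5,0],[0,0,0],1],[[-132.5,-457.5,0],[0,0,0],1],[[-132.5,-457.5,0],[0,0,0],1],[[-132.5,-457.5,0],[0,0,0],1],[[-132.5,-457.5,0],[0,0,0],1],[[-132.5,-457.5,0],[0,0,0],1]])

```text
t: 10.47
ee_pos: [447.9, -162.9, 110.0]
tcp_rot: [0.516, 0.849, 0.097, 0.06]
contact_force: [1.3, 0.7, -0.5]
finger_gap: 1.5
gripper_force: 57.4
```

```bash
sed -i 's/>60\]/>40]/' cup.py; sed -i 's/\[0\]$/[0]/' cup.py; echo "summ('scale','wrist',W)" >> cup.py; python3 cup.py w6.png
```

```text
t 10.47 tcp [ 447.9 -162.9  110. ] yaw 117.5 gap 1.5 gf 57 F [ 1.3  0.7 -0.5] q [-0.77 -0.45 -0.64  1.31  0.22  0.33]
dip_cup wrist p0.77 [319.7, 182.5, 128.4, 101.9] 9175 rect [ 486.7 -157.3] [ 75.6 105.5] 47.5 pct [[441.0, -170.0, 79.0], [490.0, -140.0, 97.0], [511.0, -113.0, 123.0]]
circle [ 475.49837695 -147.42273278] 36.296294570797976 1506 top 123.92312402584936 minz 78.88497811465542
rim normal [-0.05260904 -0.00680916 -0.99859197]
scale wrist p0.91 [215.3, 53.8, 237.5, 251.9] 23165 rect [ 482.9 -142.8] [208.4 153.5] 86.7 pct [[406.0, -232.0, 13.0], [448.0, -109.0, 17.0], [543.0, -46.0, 19.0]]
```

Request:
move_arm(moves=[[[0,0,-25],[0,0,0],1],[[0,0,-45],[0,0,0],1],[[0,0,-55],[0,0,0],1],[[0,0,-55],[0,0,0],1],[[0,0,-55],[0,0,0],1]])

```text
t: 11.03
ee_pos: [449.7, -158.4, 56.0]
tcp_rot: [0.514, 0.85, 0.098, 0.06]
contact_force: [0.1, -0.3, -0.4]
finger_gap: 2.1
gripper_force: 57.4
```

```bash
sed -i 's/>40\]/>22]/' cup.py; python3 cup.py w7.png
```

```text
t 11.03 tcp [ 449.7 -158.4   56. ] yaw 117.7 gap 2.1 gf 57 F [ 0.1 -0.3 -0.4] q [-0.76 -0.42 -0.71  1.2   0.22  0.34]
dip_cup wrist p0.79 [317.7, 182.9, 131.1, 101.4] 9128 rect [ 506.9 -135.6] [135.8  64.3] 3.3 pct [[442.0, -165.0, 25.0], [492.0, -135.0, 43.0], [513.0, -108.0, 70.0]]
circle [ 477.22252243 -142.76549405] 36.30692063194286 1537 top 69.94283634517913 minz 24.902634858256228
rim normal [-0.05208912 -0.00739396 -0.99861507]
scale wrist p0.85 [200.7, 33.8, 291.6, 294.3] 29309 rect [ 480.8 -142.1] [210.1 163. ] 85.7 pct [[406.0, -213.0, 13.0], [443.0, -96.0, 17.0], [545.0, -46.0, 19.0]]
scale wrist p0.21 [442.2, 0.0, 104.0, 78.2] 2967 rect [516.1  24.5] [ 26.3 105.4] 88.1 pct [[469.0, 12.0, 1.0], [508.0, 16.0, 14.0], [554.0, 27.0, 17.0]]
```

Request:
move_arm(moves=[[[0,0,-5],[0,0,0],1],[[0,0,-8],[0,0,0],1],[[0,0,-8.5],[0,0,0],1],[[0,0,-8.5],[0,0,0],0.3],[[0,0,-8.5],[0,0,0],0.1],[[0,0,-8.5],[0,0,0],0.1],[[0,0,-8.5],[0,0,0],0.1],[[0,0,-8.5],[0,0,0],0.1],[[0,0,10],[0,0,0],0.1],[[0,0,40],[0,0,0],0.1],[[0,0,80],[0,0,0],0.1],[[0,0,110],[0,0,0],0.1]])

```text
t: 12.18
ee_pos: [449.9, -159.4, 168.7]
tcp_rot: [0.514, 0.85, 0.098, 0.061]
contact_force: [0.8, -0.6, 0.5]
finger_gap: 38.4
gripper_force: 0.0
```

Request:
move_arm(moves=[[[0,0,20],[-6,11.8,0],0],[[0,0,20],[-6,11.8,0],0],[[0,0,20],[-6,11.8,0],0]])

```text
t: 12.43
ee_pos: [451.5, -159.4, 187.0]
tcp_rot: [0.517, 0.856, -0.002, -0.001]
contact_force: [-0.3, 0.9, -1.1]
finger_gap: 42.5
gripper_force: 0.0
```

Request:
move_arm(moves=[[[0,290,10],[0,0,64],0],[[0,290,10],[0,0,64],0],[[0,290,10],[0,0,64],0],[[0,290,10],[0,0,64],0],[[0,290,10],[0,0,64],0],[[0,290,10],[0,0,64],0],[[0,290,10],[0,0,64],0],[[0,290,10],[0,0,64],0],[[0,290,10],[0,0,64],0],[[0,290,10],[0,0,64],0],[[0,290,10],[0,0,64],0]])

```text
t: 13.35
ee_pos: [449.6, 130.5, 195.9]
tcp_rot: [-0.013, 1.0, 0.001, -0.0]
contact_force: [-0.1, -0.3, -0.2]
finger_gap: 42.6
gripper_force: 0.0
```

```bash
cat > sc.py <<'E'
from h import *
def scoop(W,cam,z0=-99):
    o=summ('red_scoop',cam,W)
    if not o: return
    p=o[0][1]; p=p[p[:,2]>z0]
    c,v=p[:,:2].mean(0),np.linalg.svd(p[:,:2]-p[:,:2].mean(0),full_matrices=False)[2][0]
    for it in range(3):
        t=(p[:,:2]-c)@v; n=np.array([-v[1],v[0]]); w=(p[:,:2]-c)@n
        lo,hi=np.percentile(t,[.5,99.5])
        wl=np.ptp(np.percentile(w[t<lo+50],[3,97])); wh=np.ptp(np.percentile(w[t>hi-50],[3,97]))
        if wl>wh: v=-v; continue
        m=(t<lo+70); q=p[m][:,:2]; ww=w[m]; tt=t[m]
        med=np.median(ww); k=abs(ww-med)<12
        a=np.polyfit(tt[k],ww[k],1); v=v+a[0]*n; v/=np.linalg.norm(v); c=c+a[1]*n
    lo,hi=np.percentile((p[:,:2]-c)@v,[.5,99.5])
    print('scoop yaw %.1f'%np.degrees(np.arctan2(v[1],v[0])),'mid',(c+v*(lo+hi)/2).round(1),'len',round(hi-lo,1),'ztop',np.percentile(p[:,2],98).round(1))
if __name__=='__main__':
    state()
    im,W=cloud('wrist');save(im,sys.argv[1]); scoop(W,'wrist'); summ('order_pad','wrist',W)
    im,W=cloud('top'); summ('dip_cup','top',W); summ('marker','top',W)
E
python3 sc.py w8.png
```

```text
t 13.35 tcp [449.6 130.5 195.9] yaw -178.5 gap 42.6 gf 0 F [-0.1 -0.3 -0.2] q [ 0.   -0.31 -0.35  1.53  0.   -0.02]
red_scoop wrist p0.84 [298.4, 144.1, 51.1, 125.5] 3166 rect [482.4 133.6] [ 62.  162.3] 82.1 pct [[405.0, 103.0, 13.0], [510.0, 126.0, 36.0], [544.0, 156.0, 42.0]]
scoop yaw 4.4 mid [473.5 126.4] len 145.2 ztop 41.9
order_pad wrist p0.73 [280.4, 161.8, 80.8, 111.9] 5043 rect [492.6 132.4] [139.7  94.9] 5.3 pct [[424.0, 84.0, 10.0], [471.0, 143.0, 12.0], [558.0, 178.0, 14.0]]
dip_cup top p0.69 [278.5, 189.8, 21.8, 50.2] 418 rect [496.  102.8] [142.5  42.4] 5.2 pct [[427.0, 86.0, 5.0], [497.0, 103.0, 12.0], [563.0, 127.0, 39.0]]
dip_cup top p0.63 [369.0, 201.9, 31.3, 29.9] 695 rect [ 475.6 -144.9] [81.1 74.1] 57.7 pct [[444.0, -178.0, 16.0], [478.0, -146.0, 32.0], [512.0, -108.0, 65.0]]
marker top p0.70 [315.3, 188.9, 4.5, 50.9] 282 rect [488.3  25.1] [ 18.9 130.8] 88.7 pct [[426.0, 15.0, -1.0], [490.0, 25.0, 14.0], [549.0, 34.0, 20.0]]
```

View pics/w8.png

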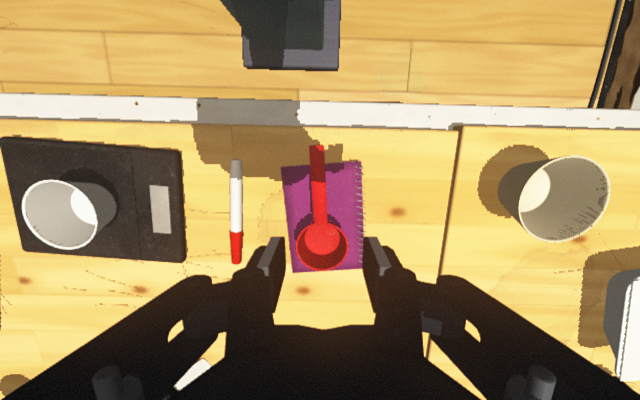

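The wrist view shows the cup standing on the scale (68,215), the marker in the gap (236,210) and the scoop handle at (319,185). Grasping the handle.

Request:
move_arm(moves=[[[22,-4,-35],[0,0,2.9],0],[[22,-4,-75],[0,0,2.9],0],[[22,-4,-115],[0,0,2.9],0],[[22,-4,-145],[0,0,2.9],0],[[22,-4,-165],[0,0,2.9],0],[[22,-4,-174],[0,0,2.9],0],[[22,-4,-174],[0,0,2.9],0],[[22,-4,-174],[0,0,2.9],0]])

```text
t: 14.32
ee_pos: [472.3, 126.4, 23.1]
tcp_rot: [-0.04, 0.999, 0.0, 0.0]
contact_force: [0.6, -0.5, 0.9]
finger_gap: 42.9
gripper_force: 0.0
```

Request:
move_arm(moves=[[[0,0,0],[0,0,0],1],[[0,0,0],[0,0,0],1],[[0,0,0],[0,0,0],1],[[0,0,0],[0,0,0],1],[[0,0,0],[0,0,0],1],[[0,0,0],[0,0,0],1],[[0,0,15],[0,0,0],1],[[0,0,40],[0,0,0],1],[[0,0,80],[0,0,0],1],[[0,0,110],[0,0,0],1],[[0,0,110],[0,0,0],1]])

```text
t: 15.23
ee_pos: [475.4, 126.6, 139.5]
tcp_rot: [-0.04, 0.999, -0.0, 0.005]
contact_force: [1.5, -0.4, 0.0]
finger_gap: 14.3
gripper_force: 58.6
```

```bash
python3 -c "
from sc import *
state(); im,W=cloud('side'); save(cv2.resize(im[80:230,210:410],(640,480)),'s9.png')
"
```

```text
t 15.23 tcp [475.4 126.6 139.5] yaw -175.4 gap 14.3 gf 59 F [ 1.5 -0.4  0. ] q [-0.01 -0.24 -0.4   1.4   0.   -0.09]
```

View pics/s9.png

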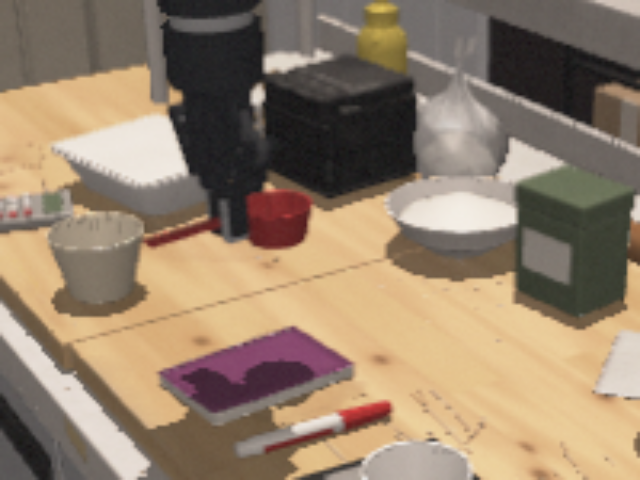

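Scoop held level at (225,225). Checking for obstacles behind the scale before carrying it there.

```bash
python3 -c "
import numpy as np
W=np.load('topW.npy').reshape(-1,3); W=W[~np.isnan(W[:,0])]
m=(W[:,2]>25)&(W[:,0]>520)&(W[:,0]<850)&(W[:,1]>-420)&(W[:,1]<450)
p=W[m]
import collections
c={}
for q in p: c.setdefault((int(q[0]//40)*40,int(q[1]//40)*40),[]).append(q[2])
for k in sorted(c): 
  if len(c[k])>4: print(k,len(c[k]),round(max(c[k])),end=' ; ')
"
```

```text
(520, -360) 18 48 ; (520, -320) 64 50 ; (520, -200) 38 35 ; (520, 80) 21 46 ; (520, 120) 54 47 ; (560, -360) 90 55 ; (560, -320) 120 56 ; (560, 280) 28 49 ; (560, 320) 52 49 ; (600, -360) 148 55 ; (600, -320) 56 54 ; (600, 240) 6 50 ; (600, 280) 40 50 ; (600, 320) 89 51 ; (640, -360) 136 52 ; (640, 280) 30 50 ; (640, 320) 19 50 ; (680, -440) 278 651 ; (680, -400) 572 650 ; (680, -360) 586 686 ; (680, -320) 784 740 ; (680, -280) 1240 741 ; (680, -240) 716 726 ; (680, -200) 750 735 ; (680, -160) 632 651 ; (680, -120) 812 650 ; (680, -80) 862 650 ; (680, -40) 622 697 ; (680, 0) 647 708 ; (680, 40) 667 761 ; (680, 80) 1357 772 ; (680, 120) 622 761 ; (680, 160) 779 772 ; (680, 200) 643 768 ; (680, 240) 860 774 ; (680, 280) 1773 785 ; (680, 320) 693 782 ; (680, 360) 631 698 ; (680, 400) 577 674 ; (680, 440) 141 650 ; (720, -440) 730 651 ; (720, -400) 1228 652 ; (720, -360) 970 735 ; (720, -320) 972 740 ; (720, -280) 603 742 ; (720, -240) 1124 739 ; (720, -200) 1124 742 ; (720, -160) 1259 741 ; (720, -120) 1324 740 ; (720, -80) 1341 724 ; (720, -40) 1453 729 ; (720, 0) 1539 732 ; (720, 40) 
[... 266 characters left out ...]
9 ; (760, -360) 351 333 ; (760, -320) 355 358 ; (760, -280) 362 360 ; (760, -240) 374 333 ; (760, -200) 393 333 ; (760, -160) 248 373 ; (760, -120) 151 372 ; (760, -80) 341 411 ; (760, -40) 418 402 ; (760, 0) 303 443 ; (760, 40) 301 649 ; (760, 80) 230 430 ; (760, 120) 248 649 ; (760, 160) 307 645 ; (760, 200) 499 446 ; (760, 240) 387 681 ; (760, 280) 324 430 ; (760, 320) 296 439 ; (760, 360) 103 445 ; (760, 400) 314 328 ; (760, 440) 83 327 ; (800, -400) 136 334 ; (800, -360) 152 332 ; (800, -320) 154 362 ; (800, -280) 160 360 ; (800, -240) 163 334 ; (800, -200) 172 333 ; (800, -160) 131 371 ; (800, -120) 6 326 ; (800, -80) 55 327 ; (800, 160) 37 365 ; (800, 400) 72 329 ; (800, 440) 42 327 ;
```

Request:
move_arm(moves=[[[125,-277,10],[0,0,-98],1],[[125,-277,10],[0,0,-98],1],[[125,-277,10],[0,0,-98],1],[[125,-277,10],[0,0,-98],1],[[125,-277,10],[0,0,-98],1],[[125,-277,10],[0,0,-98],1],[[125,-277,10],[0,0,-98],1],[[125,-277,10],[0,0,-98],1],[[125,-277,10],[0,0,-98],1],[[125,-277,10],[0,0,-98],1],[[125,-277,10],[0,0,-98],1],[[125,-277,10],[0,0,-98],1]])

```text
t: 16.28
ee_pos: [596.3, -150.4, 140.8]
tcp_rot: [0.654, 0.756, -0.0, -0.001]
contact_force: [0.3, -0.0, -0.4]
finger_gap: 14.4
gripper_force: 58.7
```

```bash
python3 -c "
from sc import *
s=state()
"
```

```text
t 16.28 tcp [ 596.3 -150.4  140.8] yaw 98.2 gap 14.4 gf 59 F [ 0.3 -0.  -0.4] q [-0.46  0.15 -0.01  1.41  0.    0.97]
```

Request:
move_arm(moves=[[[2,0,-30],[0,0,-11.6],1],[[2,0,-60],[0,0,-11.6],1],[[2,0,-80],[0,0,-11.6],1],[[2,0,-90],[0,0,-11.6],1],[[2,0,-90],[0,0,-11.6],1],[[2,0,-90],[0,0,-11.6],1]])

```text
t: 16.78
ee_pos: [598.6, -150.3, 52.2]
tcp_rot: [0.725, 0.689, -0.0, -0.0]
contact_force: [0.5, 0.7, 0.1]
finger_gap: 14.3
gripper_force: 58.7
```

```bash
python3 -c "
from sc import *
s=state()
im,W=cloud('wrist');save(im,'w10.png'); scoop(W,'wrist'); summ('scale','wrist',W)
im,W=cloud('top'); scoop(W,'top'); summ('scale','top',W); summ('dip_cup','top',W)
"
```

```text
t 16.78 tcp [ 598.6 -150.3   52.2] yaw 87.0 gap 14.3 gf 59 F [0.5 0.7 0.1] q [-0.46  0.2  -0.12  1.25  0.    1.16]
red_scoop wrist p0.61 [304.4, 114.9, 44.5, 213.7] 6924 rect [ 599.  -144.4] [133.2  28. ] 86.3 pct [[587.0, -207.0, 41.0], [599.0, -124.0, 68.0], [608.0, -80.0, 70.0]]
scoop yaw -93.1 mid [ 598.2 -143.6] len 130.6 ztop 70.0
scale wrist p0.72 [13.0, 67.7, 249.4, 279.4] 37110 rect [ 480.6 -149.1] [216.9 178.3] 87.1 pct [[416.0, -220.0, 13.0], [498.0, -91.0, 17.0], [553.0, -46.0, 19.0]]
scale top p0.70 [346.2, 188.6, 75.5, 56.1] 230 rect [ 463.6 -135.8] [242.1  93.5] 61.6 pct [[401.0, -247.0, -2.0], [444.0, -224.0, 16.0], [554.0, -32.0, 561.0]]
dip_cup top p0.23 [440.5, 140.7, 24.2, 50.5] 737 rect [ 606.9 -332.6] [ 46.5 133.5] 76.1 pct [[545.0, -352.0, 1.0], [605.0, -322.0, 46.0], [665.0, -299.0, 54.0]]
```

View pics/w10.png

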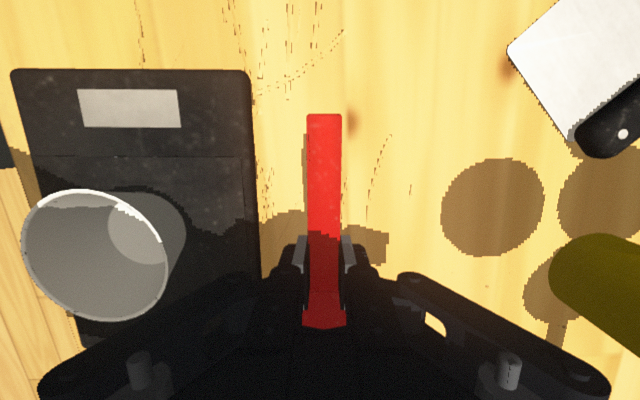

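The scoop handle is centred in the jaws at (324,220), parallel to the scale's back edge; its tip is near y=-79, so it is centred. Lowering and releasing, then going to the stapler.

Request:
move_arm(moves=[[[2,0,-20],[0,0,0],1],[[2,0,-33],[0,0,0],1],[[2,0,-38],[0,0,0],1],[[2,0,-40],[0,0,0],1],[[2,0,-40],[0,0,0],1],[[2,0,-40],[0,0,0],0.3],[[2,0,-40],[0,0,0],0.2],[[2,0,-40],[0,0,0],0.2],[[2,0,-20],[0,0,0],0.2],[[2,0,10],[0,0,0],0.2],[[2,0,50],[0,0,0],0],[[2,0,90],[0,0,0],0]])

```text
t: 18.13
ee_pos: [599.9, -150.1, 142.7]
tcp_rot: [0.725, 0.688, -0.0, -0.001]
contact_force: [1.2, -0.7, 0.6]
finger_gap: 42.5
gripper_force: 0.0
```

Request:
move_arm(moves=[[[0,-20,30],[0,0,77],-0.2],[[-40,-172,50],[0,0,77],-0.2],[[-40,-172,50],[0,0,77],-0.2],[[-40,-172,50],[0,0,77],-0.2],[[-40,-172,50],[0,0,77],-0.2],[[-40,-172,50],[0,0,77],-0.2],[[-40,-172,50],[0,0,77],-0.2],[[-40,-172,50],[0,0,77],-0.2],[[-40,-172,50],[0,0,77],-0.2],[[-40,-172,50],[0,0,77],-0.2],[[-40,-172,50],[0,0,77],-0.2]])

```text
t: 19.05
ee_pos: [560.7, -322.6, 192.0]
tcp_rot: [0.136, 0.991, 0.0, -0.0]
contact_force: [0.1, -1.0, -0.3]
finger_gap: 51.0
gripper_force: 0.0
```

```bash
python3 -c "
from sc import *
s=state()
im,W=cloud('top'); scoop(W,'top')
im,W=cloud('wrist');save(im,'w11.png'); scoop(W,'wrist'); 
o=summ('stapler','wrist',W); p=o[0][1]; q=p[p[:,2]>38]; print(cv2.minAreaRect(q[:,:2].astype(np.float32)),len(q))
"
```

```text
t 19.05 tcp [ 560.7 -322.6  192. ] yaw 164.4 gap 51.0 gf 0 F [ 0.1 -1.  -0.3] q [-0.72  0.24  0.18  1.51  0.   -0.45]
red_scoop top p0.70 [357.4, 159.4, 49.8, 24.6] 628 rect [ 607.3 -151.2] [144.3  62.1] 74.8 pct [[569.0, -218.0, -1.0], [599.0, -182.0, 20.0], [623.0, -80.0, 34.0]]
scoop yaw -93.4 mid [ 598.4 -148.3] len 143.2 ztop 34.2
red_scoop wrist p0.80 [414.8, 162.7, 133.7, 53.1] 3565 rect [ 615.9 -144.4] [168.4  71.5] 75.1 pct [[571.0, -220.0, 0.0], [601.0, -177.0, 22.0], [624.0, -84.0, 31.0]]
scoop yaw -93.9 mid [ 598.4 -151.3] len 144.3 ztop 31.0
stapler wrist p0.95 [313.4, 172.6, 34.1, 110.6] 3189 rect [ 608.2 -328.4] [ 39.3 130.7] 74.5 pct [[545.0, -353.0, 5.0], [596.0, -327.0, 48.0], [665.0, -303.0, 51.0]]
((608.1080932617188, -329.54248046875), (32.93790817260742, 127.72987365722656), 74.92649841308594) 2924
```

View pics/w11.png

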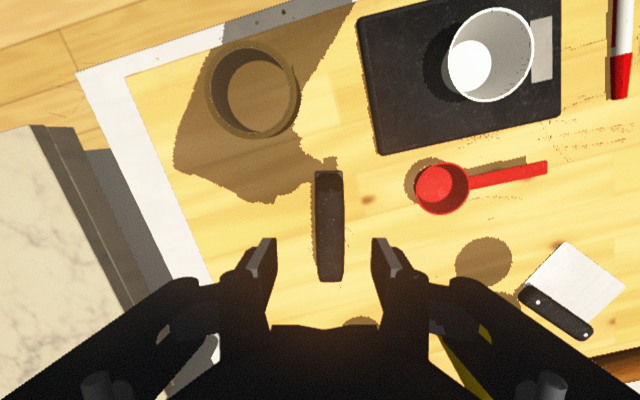

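The stapler is at (329,225) between the jaws' line, and the scoop lies behind the scale, crosswise. Grasping the stapler.

Request:
move_arm(moves=[[[47,-6,-30],[0,0,0.4],-0.2],[[47,-6,-65],[0,0,0.4],-0.2],[[47,-6,-100],[0,0,0.4],-0.2],[[47,-6,-130],[0,0,0.4],-0.2],[[47,-6,-155],[0,0,0.4],-0.2],[[47,-6,-169],[0,0,0.4],-0.2],[[47,-6,-169],[0,0,0.4],-0.2],[[47,-6,-169],[0,0,0.4],-0.2]])

```text
t: 19.97
ee_pos: [607.8, -328.4, 23.7]
tcp_rot: [0.136, 0.991, 0.0, -0.0]
contact_force: [0.1, -0.2, 0.7]
finger_gap: 51.3
gripper_force: 0.0
```

Request:
move_arm(moves=[[[0,0,0],[0,0,0],1],[[0,0,0],[0,0,0],1],[[0,0,0],[0,0,0],1],[[0,0,0],[0,0,0],1],[[0,0,0],[0,0,0],1],[[0,0,0],[0,0,0],1],[[0,0,15],[0,0,0],1],[[0,0,40],[0,0,0],1],[[0,0,80],[0,0,0],1],[[0,0,110],[0,0,0],1],[[0,0,110],[0,0,0],1]])

```text
t: 20.88
ee_pos: [610.9, -330.9, 142.9]
tcp_rot: [0.136, 0.991, -0.003, 0.005]
contact_force: [1.2, -0.3, -0.5]
finger_gap: 30.9
gripper_force: 60.2
```

```bash
cat > sp.py <<'E'
from h import *
def st(W,cam='wrist'):
    o=summ('stapler',cam,W)
    if not o: return
    p=o[0][1]; z=np.median(p[:,2]); q=p[(abs(p[:,2]-z)<12)]; print('rect',cv2.minAreaRect(q[:,:2].astype(np.float32)),len(q),z)
state(); im,W=cloud('wrist'); st(W)
if len(sys.argv)>1: save(im,sys.argv[1]); summ('order_pad','wrist',W)
E
python3 sp.py
```

```text
t 20.88 tcp [ 610.9 -330.9  142.9] yaw 164.4 gap 30.9 gf 60 F [ 1.2 -0.3 -0.5] q [-0.68  0.38  0.25  1.43  0.   -0.41]
stapler wrist p0.79 [289.8, 127.8, 70.3, 201.8] 12547 rect [ 656.5 -346.2] [ 74.1 228.3] 75.5 pct [[548.0, -348.0, 153.0], [588.0, -325.0, 165.0], [639.0, -305.0, 167.0]]
rect ((595.74462890625, -326.9842224121094), (32.89419174194336, 100.44925689697266), 74.94300842285156) 12299 165.01902465353646
```

Request:
move_arm(moves=[[[-115.5,463.5,0],[0,0,20.4],1],[[-115.5,463.5,0],[0,0,20.4],1],[[-115.5,463.5,0],[0,0,20.4],1],[[-115.5,463.5,0],[0,0,20.4],1],[[-115.5,463.5,0],[0,0,20.4],1],[[-115.5,463.5,0],[0,0,20.4],1],[[-115.5,463.5,0],[0,0,20.4],1],[[-115.5,463.5,0],[0,0,20.4],1],[[-115.5,463.5,0],[0,0,20.4],1],[[-115.5,463.5,0],[0,0,20.4],1],[[-115.5,463.5,0],[0,0,20.4],1],[[-115.5,463.5,0],[0,0,20.4],1]])

```text
t: 21.98
ee_pos: [489.8, 138.8, 131.8]
tcp_rot: [-0.043, 0.999, 0.001, -0.001]
contact_force: [0.4, 0.6, -2.5]
finger_gap: 31.0
gripper_force: 60.4
```

Request:
move_arm(moves=[[[0,0,-30],[0,0,0],1],[[0,0,-60],[0,0,0],1],[[0,0,-75],[0,0,0],1],[[0,0,-75],[0,0,0],1],[[0,0,-75],[0,0,0],1]])

```text
t: 22.4
ee_pos: [490.9, 135.0, 56.9]
tcp_rot: [-0.042, 0.999, 0.0, -0.002]
contact_force: [0.4, -0.3, -2.4]
finger_gap: 30.5
gripper_force: 60.4
```

```bash
python3 sp.py w12.png
```

```text
t 22.40 tcp [490.9 135.   56.9] yaw -175.2 gap 30.5 gf 60 F [ 0.4 -0.3 -2.4] q [ 0.01 -0.13 -0.45  1.25  0.   -0.07]
stapler wrist p0.64 [287.8, 130.6, 70.2, 197.5] 12624 rect [474.5 133. ] [99.5 33.5] 5.4 pct [[427.0, 117.0, 68.0], [467.0, 133.0, 79.0], [520.0, 150.0, 82.0]]
rect ((474.560791015625, 133.32876586914062), (99.44314575195312, 32.484764099121094), 5.814637660980225) 12472 79.0944611014918
order_pad wrist p0.85 [246.6, 128.5, 148.6, 183.1] 8686 rect [492.8 132.7] [139.4 101.5] 4.8 pct [[423.0, 83.0, 10.0], [459.0, 107.0, 12.0], [512.0, 178.0, 14.0]]
```

View pics/w12.png

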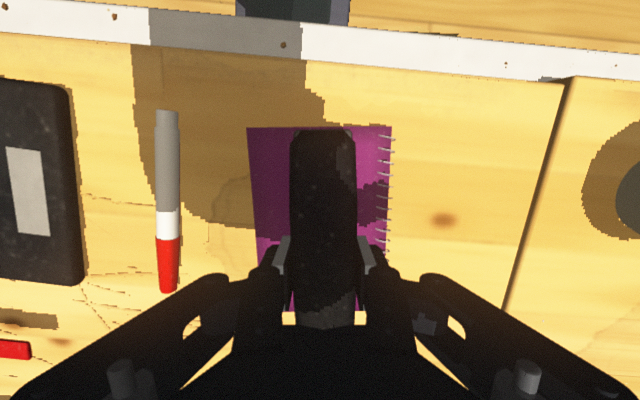

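The stapler is above the pad, aligned with it (322,225; pad edges 247 to 391). Small correction, then setting it down.

Request:
move_arm(moves=[[[1.5,-2,-12],[0,0,0],1],[[1.5,-2,-19],[0,0,0],1],[[1.5,-2,-22],[0,0,0],1],[[1.5,-2,-22.5],[0,0,0],1],[[1.5,-2,-22.5],[0,0,0],0.1],[[1.5,-2,-22.5],[0,0,0],0],[[1.5,-2,-22.5],[0,0,0],0],[[1.5,-2,0],[0,0,0],0],[[1.5,-2,40],[0,0,0],0],[[1.5,-2,80],[0,0,0],0],[[1.5,-2,120],[0,0,0],0],[[1.5,-2,150],[0,0,0],0]])

```text
t: 23.55
ee_pos: [494.4, 133.0, 211.6]
tcp_rot: [-0.042, 0.999, 0.0, 0.001]
contact_force: [1.1, 0.4, -0.7]
finger_gap: 42.6
gripper_force: 0.0
```

Request:
move_arm(moves=[[[-30,-110,60],[0,0,0],0],[[-60,-110,100],[0,0,0],0],[[-60,-110,100],[0,0,0],0],[[-60,-110,100],[0,0,0],0],[[-60,-110,100],[0,0,0],0]])

```text
t: 23.97
ee_pos: [433.5, 20.0, 313.5]
tcp_rot: [-0.041, 0.999, -0.001, 0.003]
contact_force: [0.3, 0.1, -0.1]
finger_gap: 42.7
gripper_force: 0.0
```

```bash
python3 -c "
from sc import *
state()
for c in ['wrist','top']:
    im,W=cloud(c); save(im,'f'+c+'.png')
    for q in ['scale','order_pad','dip_cup','stapler','marker','beige_cup','tape_roll']: summ(q,c,W)
    scoop(W,c)
    for r in regions_of('marker',c)[:1]:
        p=W[r['region']];p=p[~np.isnan(p[:,0])];p=p[p[:,2]>4];v=np.linalg.svd(p[:,:2]-p[:,:2].mean(0),full_matrices=False)[2][0];print('marker yaw',np.degrees(np.arctan(v[1]/v[0])))
"
```

```text
t 23.97 tcp [433.5  20.  313.5] yaw -175.3 gap 42.7 gf 0 F [ 0.3  0.1 -0.1] q [-0.26 -0.37 -0.19  1.75 -0.   -0.34]
scale wrist p0.62 [158.0, 135.6, 131.0, 101.0] 8797 rect [ 481.3 -150.7] [214.7 151.7] 86.6 pct [[406.0, -243.0, 12.0], [462.0, -128.0, 17.0], [547.0, -46.0, 19.0]]
order_pad wrist p0.92 [362.4, 166.3, 57.9, 82.5] 2286 rect [491.3 134.1] [138.3 100. ] 5.2 pct [[423.0, 84.0, 9.0], [480.0, 113.0, 12.0], [550.0, 181.0, 14.0]]
dip_cup wrist p0.86 [184.3, 170.0, 54.1, 52.4] 2119 rect [ 487.1 -155. ] [ 79.6 103.4] 36.6 pct [[446.0, -180.0, 19.0], [484.0, -157.0, 38.0], [512.0, -113.0, 63.0]]
dip_cup wrist p0.72 [32.8, 128.1, 81.5, 59.6] 3570 rect [ 441.9 -381.8] [127.6  89.9] 83.7 pct [[401.0, -404.0, 2.0], [443.0, -369.0, 33.0], [484.0, -319.0, 49.0]]
stapler wrist p0.96 [377.1, 173.8, 31.8, 80.0] 1970 rect [472.2 121.5] [167.2  73.9] 30.9 pct [[429.0, 111.0, 16.0], [480.0, 125.0, 57.0], [543.0, 147.0, 62.0]]
marker wrist p0.95 [312.7, 162.3, 22.8, 77.6] 729 rect [487.3  21.3] [ 18.4 133. ] 86.6 pct [[423.0, 12.0, -0.0], [483.0, 21.0, 14.0], [550.0, 32.0, 17.0]]
beige_cup wr
[... 1533 characters left out ...]
tapler top p0.56 [271.4, 186.5, 8.9, 22.7] 179 rect [505.7 122.9] [132.3  50.5] 37.6 pct [[467.0, 70.0, 45.0], [536.0, 144.0, 56.0], [558.0, 155.0, 783.0]]
beige_cup top p0.58 [163.8, 212.5, 37.1, 35.6] 1064 rect [448.2 386.8] [111.   99.6] 88.7 pct [[404.0, 339.0, -0.0], [447.0, 390.0, 23.0], [490.0, 423.0, 65.0]]
tape_roll top p0.65 [444.6, 208.0, 42.6, 34.8] 627 rect [ 448.4 -365.5] [ 91.3 103.8] 52.4 pct [[399.0, -404.0, -2.0], [444.0, -368.0, 41.0], [487.0, -316.0, 53.0]]
red_scoop top p0.97 [355.0, 160.8, 54.6, 22.6] 543 rect [ 590.1 -150.5] [ 57.3 142.3] 9.0 pct [[573.0, -218.0, -1.0], [600.0, -187.0, 15.0], [623.0, -82.0, 34.0]]
scoop yaw -93.8 mid [ 598.4 -149.6] len 140.5 ztop 34.2
```

View pics/fwrist.png

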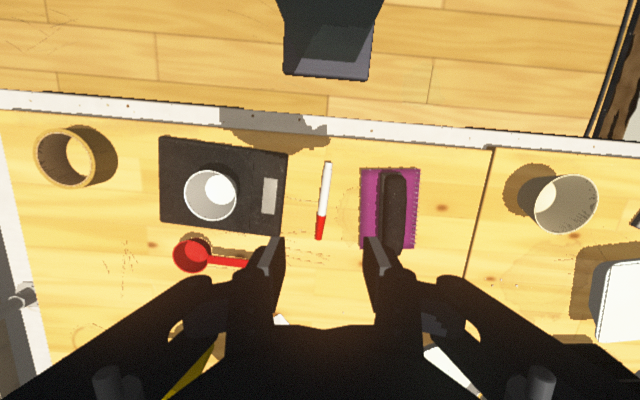

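The final layout looks right: cup on the scale (210,193), marker (323,200), scoop (215,255), stapler on the pad (392,212). One precise check of the stapler's top against the pad.

```bash
python3 -c "
from h import *
im,W=cloud('wrist')
r=regions_of('stapler','wrist')[0]['region']; p=W[r]; p=p[~np.isnan(p[:,0])]
q=p[(p[:,2]>48)&(p[:,2]<70)&(abs(p[:,1]-130)<40)]; c=q[:,:2].mean(0)
v=np.array([np.cos(.0925),np.sin(.0925)]);n=np.array([-v[1],v[0]])
for lo,hi in((420,450),(450,480),(480,510),(510,560)):
    k=q[(q[:,0]>lo)&(q[:,0]<hi)]; print(lo,len(k),np.percentile((k[:,:2]-[492,134.1])@n,[2,98]).round(1))
print('along',np.percentile((q[:,:2]-[492,134.1])@v,[1,99]).round(1))
r=regions_of('order_pad','wrist')[0]['region']; p=W[r]; p=p[~np.isnan(p[:,0])]; p=p[(p[:,2]>8)&(p[:,2]<14)]
print('pad across',np.percentile((p[:,:2]-[492,134.1])@n,[.5,99.5]).round(1),'along',np.percentile((p[:,:2]-[492,134.1])@v,[.5,99.5]).round(1))
"; python3 - <<'E'
import cv2
t=cv2.imread('pics/ftop.png')[150:260,150:500]
cv2.imwrite('pics/ftc.png',cv2.resize(t,(770,242),interpolation=3))
E
```

```text
420 301 [-17.4  11.9]
450 454 [-18.7  12.3]
480 430 [-18.6  12.2]
510 348 [-18.3  12.4]
along [-61.5  50.2]
pad across [-49.5  45.2] along [-69.2  69.2]
```

View pics/ftc.png

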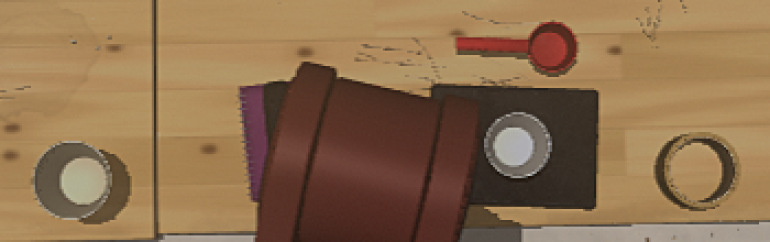

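```bash
python3 -c "
from station import *
print(hand_in())"
```

```text
the job is handed in; nothing more can be done
None
```

I handed the job in with all four things in place at about 24 s on the robot's clock. By the final camera views, the cup stands on the middle of the scale, the scoop lies crosswise behind it with a gap of about 18 mm, the stapler is along the middle of the pad (within about 3 mm), and the marker is in the middle of the gap. The judge's result isn't shown.

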